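# Wind down the microscope platform's stabilizer leg and clamp it

## Robot

A 6-joint arm with a two-finger parallel gripper is mounted at the origin on the work surface. World frame = base frame: x ahead of the robot, y to its left, z up, the work surface at z = 0. Lengths are in m, angles in rad, forces in N, time in s.
With the tool pointing down it reaches from about 0.35 to 0.775 m from the base axis. Payload 7.3 kg.
Tool frame: the origin (TCP) lies at the very end of the fingers, on their centre line; the grasp point (between the pads) lies 19 mm behind it; z points along the fingers, y is the line along which they close (so a half turn about z gives the same grasp; the last joint's range is limited). The gripper opens to 92 mm and grips with 3 to 60 N. Pads are 19 mm wide; open, the fingers measure 130 mm over their backs; the gripper's body (75 mm by 190 mm) begins 47 mm behind the grasp point.
Start: joints at [-1.273, 0.342, 1.524, -0, 1.275, -0.146], TCP at [0.225, -0.474, 0.227] pointing down, gripper open.
Joint ranges: [-2.53, 2.53], [-0.77, 2.02], [0.04, 2.7], [-1, 4.14], [0.28, 2.66], [-3.11, 3.11]. Speed limits (rad/s): [2.57, 2.57, 3.14, 3.14, 3.14, 3.14].

## Interface

Orientations are given as [roll, pitch, yaw] about the fixed x, y, z axes, in that order (R = Rz(yaw) Ry(pitch) Rx(roll)).
In Python, from cell import robot gives the robot as it stands. The module is installed in compiled form; this text tells all that it offers.
- The arm moves only by the tool arm_command, never from a script. Its argument "moves" is a list of rows, each a list of 3 entries, a list of its own where there are three numbers: the shift along the tool's x, y, z in m, then the turn, a rotation vector about the tool's x, y, z in rad, then the finger opening in m, from 0 to 0.0918. In form: [[[dx, dy, dz], [ax, ay, az], claw], ...]. A call has exactly 5 rows; each row is the pose to reach, as a shift and turn from the pose commanded when the call began, along the tool's axes at that moment; what a row does not reach only later rows make up. A row lasts 1/10 s, in which the tool goes at most 50 mm and 8.59 degrees, less where a joint would pass 70% of its speed; a pose out of reach is approached as far as the arm can. A call with a gripper value outside its range is refused whole. The fingers move at their own pace and stop on an object; "squeeze" is the grip in N (left out, the last holds). Time passes only in rows, so rows that repeat a pose let the fingers close, or fill a call up. It gives the time, the measured TCP pose, the force, the opening and the grip force at its end, in the units of the state.
- robot.observe(): the state, without advancing time (a new reading comes with each control period).
- robot.read_camera(name): name is "scene" or "top" or "wrist"; returns the picture (384x512x3 uint8, red, green, blue); there is no depth.
- robot.camera_model(name): a dict with "fx", "fy", "cx", "cy" (pixels), "R" (3x3) and "t" (3): a world point X has camera coordinates R X + t. Camera axes: x right, y down, z forward; pixel columns grow to the right and rows downward; lengths in m; the calibration is good to about 2 mm. A picture is of the moment at which its call begins: read the wrist's pose just before it. camera_model takes no time and is no camera call; for the wrist camera it gives the pose at the moment of the call.
- robot.hand_in(): hands the job in; it is judged then, once.
The state is a dict: "time": time; "qpos": joint angles; "qvel": joint speeds; "joint_efforts": joint torques, N m; "tool_pos": TCP position; "tool_rot": TCP orientation; "contact_force": force on the tool from outside, world axes, zero at the start; "torque": the same for the moment, N m; "opening": finger opening in m; "grip_force": force on a finger pad.
Only numpy, scipy, OpenCV 4.12 (cv2) and the standard library are available. Lean on these libraries where they do the work, as an engineer would, in place of code of your own. Each camera call takes 0.05 s, during which the arm holds its last target. There are 200 camera calls.

## Task

The stabilizer leg at the overhanging end of the stone microscope platform is wound up off the bench. Wind its crank clockwise (seen from above) until the foot stands in its cup and takes load, felt as the crank going clearly heavier than it ran free, but stop before you strain the gearing; then swing the clamp lever on top of the leg fully home so that the leg is locked, and let go. Leave the foot cup, the platform and the other things on the bench where they are.

Things in the scene. Friction and masses are not known exactly. Their poses are not given: they have to be found in the camera images.
- platform: fixed stone slab 250 x 420 mm, top 100 mm above the bench, on four feet, a white microscope 360 mm tall on it. Origin: on the bench under the vertical axis of the stabilizer leg; in its frame the slab spans y -470 to -50 mm, x within 125 mm, the microscope y below -245. The leg's tube is 45 mm across; its cast gear head (165 to 197 mm up, 72 mm wide) reaches 140 mm to +y of the leg axis
- crank_axis (a point): point on the crank's vertical axis, 110 mm to the platform's +y of the leg axis, 236 mm above the bench, level with the middle of the crank's knob; fixed
- knob_grip (a point): middle of the crank's black upright knob, 42 mm high (215 to 257 mm above the bench), 25 mm across (21 at its foot), 55 mm from the crank axis. It spins freely on its pin, so a gripper can hold it without turning. The flat crank arm below it and its hub top out at 215 mm. The point's own turn has no meaning
- crank (a joint): crank angle, rad, growing clockwise seen from above; starts in 0 to 5. A clockwise turn lowers the leg 16 mm; the foot starts 6 to 31 mm above the floor of its cup. Turning free it takes a steady 4 N or so at the knob (less, or even reversed, standing still: dry friction); from ground contact this grows over about 1.5 rad. Let go, it stays where it is with up to about 85 N on the foot, else eases back
- inner_leg: steel tube, 31 mm across, that the crank lowers; origin at its lower end. Below it a drop leg, pinned at a setting that differs by up to 12 mm and is not reported, so the foot's height is not known from here. The foot (34 mm across, rubber-bushed) bears well at 30 to 125 N: 1.4 to 5.8 N more at the knob while turning than turning free (aim at 3 to 5); over 170 N (8 N more) strains the gearing
- foot_cup: loose steel cup for the foot, 66 mm across, 13 mm high, its floor 8 mm above its underside; origin under its centre, on the bench below the leg axis
- clamp_lever (a joint): lever angle, rad, growing clockwise seen from above: 0 open (it points 0.2 rad from the platform's +x towards -y), 1.25 fully home against its stop; starts in 0 to 0.15. It stays where it is left and takes about 3 N at its end to swing
- lever_pivot (a point): point on the clamp lever's vertical axis (the leg axis), 224 mm above the bench, at mid height of the lever; fixed. The boss round it is 26 mm across, top 234 mm above the bench
- lever_tip (a point): middle of the clamp lever's black end piece, 72 mm from the pivot: 30 mm long (the lever ends 89 mm from the pivot), 16 mm wide, 217 to 231 mm above the bench; x points outward along the lever
- slide_box: closed wooden slide box, 102 x 87 x 36 mm, on the platform; origin under its centre
- petri_dish: open glass dish, 90 mm across, 16 mm high, on the platform; origin under its centre
- oil_bottle: small amber bottle, 30 mm across, 75 mm high, on the bench on the robot's side of the gear head; origin under its centre
- beaker: glass beaker, 68 mm across, 85 mm high, on the bench beyond the gear head; origin under its centre
- stain_bottle: amber bottle with a white cap, 44 mm across, 95 mm high, on the bench; origin under its centre
- objective_can: round aluminium lens can, 36 mm across, 52 mm high, on the bench; origin under its centre
- slide_tray: flat white tray of slides, 130 x 190 x 14 mm, on the bench; origin under its centre
Mind the look-alikes: they are no part of the job. Leave any blue or pink look-alike of the foot_cup alone.

How it is judged:
By the outcome, as a careful person would: the job done as asked, in the order asked, and still so for the second after the job is handed in, with the robot touching nothing.
It also fails if it takes over 72 s, if anything falls off the work surface, if the arm or the gripper's body presses on something with over 40 N, if the wrist force passes 120 N, or if a joint passes its speed limit or range.

## Working session

There is one attempt and no reset: what is moved stays moved. The work goes in short steps, Python scripts to look and compute and a tool call to move; the robot and the scene stay as the last step left them, time stands still between calls to the robot, and variables do not carry over. Pictures are saved under pics/ and viewed, at most 10 in all, crops included, and the job is handed in when it is done.

Besides the shell and the picture viewer there is one more tool, called after "Emit:" as name(argument=value, ...), one argument or row to a line, values as JSON. arm_command: Moves the arm, as the interface text tells. Its arguments: {"type":"object","properties":{"moves":{"type":"array"},"squeeze":{"type":"number"}},"required":["moves"]}

```bash
mkdir -p pics; python3 - <<'E'
from cell import robot
import cv2,numpy as np
s=robot.observe();print(s)
for n in("scene","top"):
    m=robot.camera_model(n);print(n,m)
    cv2.imwrite(f"pics/{n}0.png",cv2.resize(robot.read_camera(n)[:,:,::-1],(800,600),interpolation=cv2.INTER_CUBIC))
E
```

```text
{'time': 0.0, 'qpos': array([-1.27300570e+00,  3.42717162e-01,  1.52503576e+00, -1.11001953e-05,
        1.27540314e+00, -1.46006625e-01]), 'qvel': array([-0.00125981,  0.00031786, -0.00153211,  0.00103472, -0.00032245,
        0.00058044]), 'joint_efforts': array([-8.55246071e-04, -4.31249285e+01, -2.44217134e+01,  7.16789486e-02,
        5.60505164e-02, -1.33373201e-04]), 'tool_pos': array([ 0.22531011, -0.47373131,  0.22604131]), 'tool_rot': array([-3.14004433e+00, -2.16957002e-04,  4.43800321e-01]), 'contact_force': array([ 0.10567783,  0.46792545, -0.16613196]), 'torque': array([ 0.06403144, -0.06584625, -0.0353203 ]), 'grip_force': 0.0, 'opening': 0.09169209881844807}
scene {'fx': 473.73885752067383, 'fy': 473.73885752067383, 'cx': 255.30564988790866, 'cy': 192.3906897727337, 'R': array([[-0.72560052,  0.68811425, -0.00163575],
       [ 0.48629109,  0.51109792, -0.70873119],
       [-0.486852  , -0.51505116, -0.70547674]]), 't': array([ 0.30501784, -0.27003597,  1.59284499])}
top {'fx': 489.2388208797648, 'fy': 489.2388208797648, 'cx': 253.2817486882102, 'cy': 190.02180082071473, 'R': array([[-0.00400391, -0.99997361, -0.00606153],
       [-0.99349939,  0.00466745, -0.11374168],
       [ 0.11376697,  0.00556671, -0.99349187]]), 't': array([0.20849446, 0.58763993, 1.30709206])}
```

View pics/top0.png

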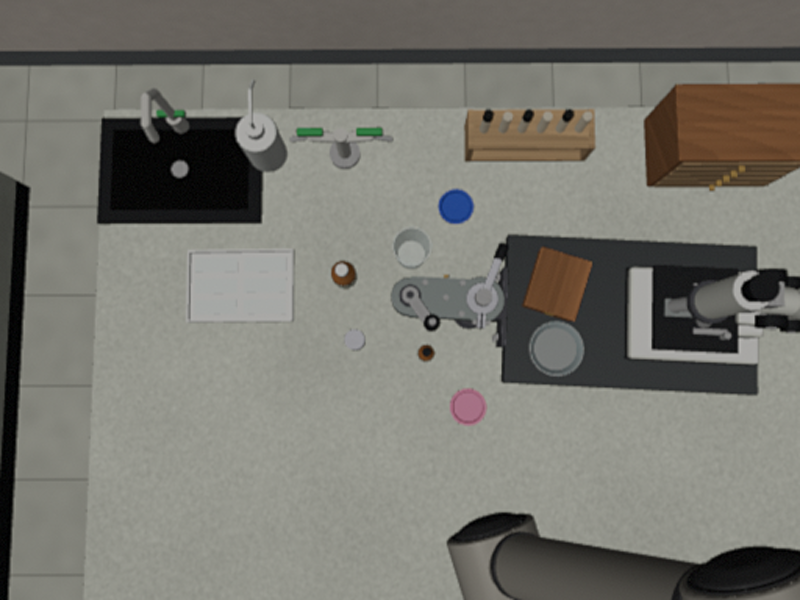

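View pics/scene0.png

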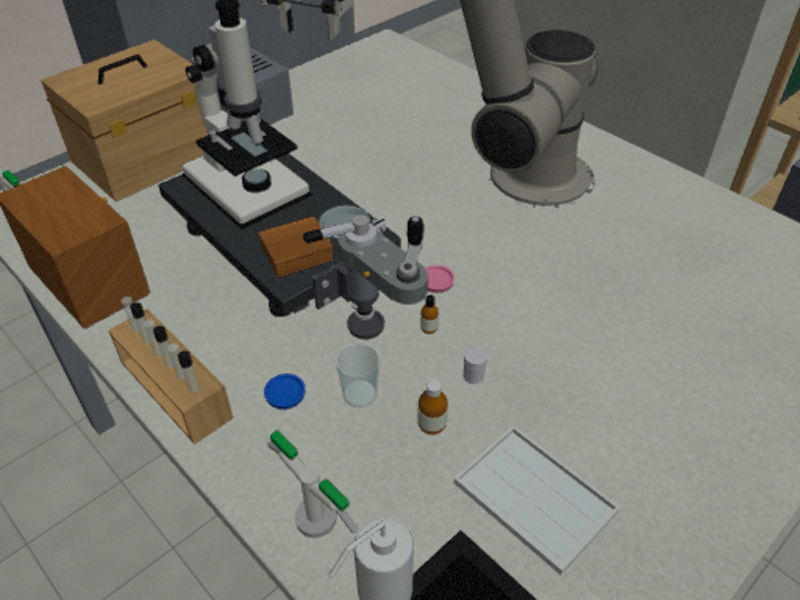

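The top view shows the crank hub near (409,296), the knob (432,322), the leg/pivot (483,297) and the lever tip (501,257). I'll enlarge it to read these more closely.

```bash
python3 - <<'E'
from cell import robot
import cv2
a=robot.read_camera("top")[:,:,::-1][140:230,230:350]
b=robot.read_camera("scene")[:,:,::-1][120:225,185:305]
cv2.imwrite("pics/c1.png",cv2.resize(a,(800,600),interpolation=cv2.INTER_CUBIC))
cv2.imwrite("pics/c2.png",cv2.resize(b,(686,600),interpolation=cv2.INTER_CUBIC))
E
```

```text
(no output)
```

View pics/c1.png

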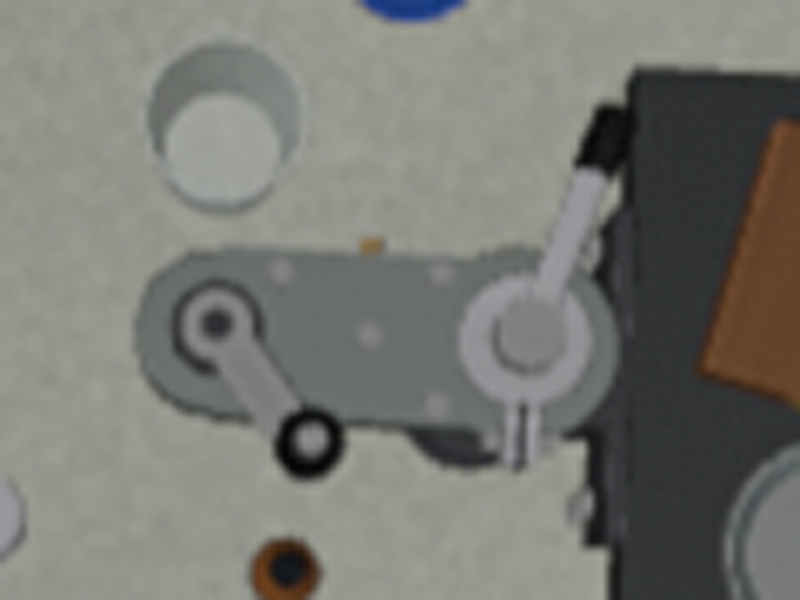

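View pics/c2.png

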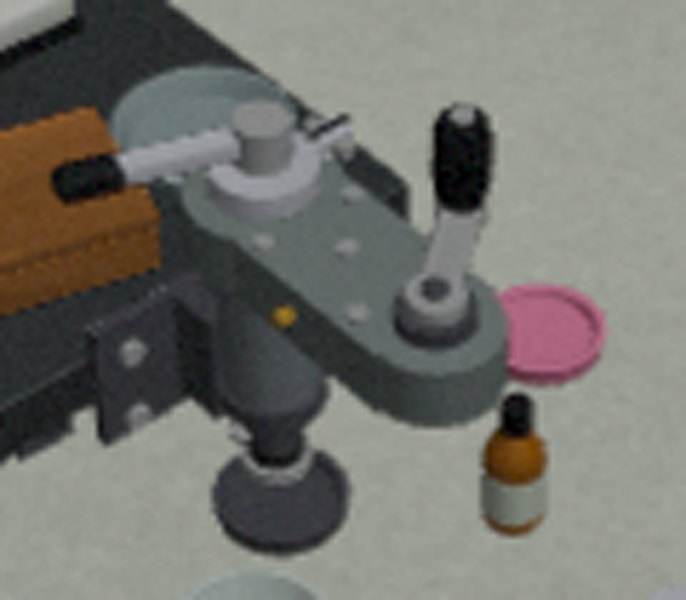

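The crops show in c1 hub (217,322), knob top (310,440), boss top (531,333) and lever tip (606,140); in c2 hub (435,293), knob top (463,113), boss top (263,120). The oil bottle stands at (286,568) in c1.

```bash
cat > h.py <<'E'
from cell import robot
import numpy as np
def ray(cam,u,v,z):
    m=robot.camera_model(cam);R,t=m["R"],m["t"]
    d=R.T@[(u-m["cx"])/m["fx"],(v-m["cy"])/m["fy"],1];c=-R.T@t
    return (c+d*(z-c[2])/d[2])[:2]
def top(u,v,z): return ray("top",230+(u+.5)/6.667-.5,140+(v+.5)/6.667-.5,z)
def sc(u,v,z): return ray("scene",185+(u+.5)/5.714-.5,120+(v+.5)/5.714-.5,z)
E
python3 - <<'E'
from h import *
np.set_printoptions(precision=4,suppress=True)
print("hub",top(217,322,.215),sc(435,293,.215))
print("knob",top(310,440,.257),sc(463,113,.257))
print("boss",top(531,333,.234),sc(263,120,.234))
print("tip",top(606,140,.231),sc(88,180,.224))
print("oil",top(286,568,.075),sc(517,402,.075))
print("beaker",top(222,115,.085))
E
```

```text
hub [0.5729 0.1839] [0.5767 0.183 ]
knob [0.5272 0.153 ] [0.5269 0.1471]
boss [0.5662 0.0745] [0.5692 0.0732]
tip [0.6349 0.0466] [0.6385 0.0436]
oil [0.4915 0.1555] [0.493  0.1509]
beaker [0.6714 0.1798]
```

Emit:
arm_command(
  moves=[
    [[0.027, -0.03, -0.014], [0, 0, -0.14], 0.06],
    [[0.054, -0.06, -0.028], [0, 0, -0.28], 0.06],
    [[0.082, -0.091, -0.042], [0, 0, -0.42], 0.06],
    [[0.109, -0.121, -0.056], [0, 0, -0.56], 0.06],
    [[0.136, -0.151, -0.07], [0, 0, -0.7], 0.06],
  ],
)

```text
time: 0.7
tool_pos: [0.2835, -0.2777, 0.2971]
tool_rot: [3.142, -0.0, 1.149]
contact_force: [1.0, 0.7, 0.4]
opening: 0.0607
grip_force: 0.0
```

Emit:
arm_command(
  moves=[
    [[0.044, -0.003, 0], [0, 0, -0.09], 0.05],
    [[0.089, -0.007, 0], [0, 0, -0.18], 0.05],
    [[0.133, -0.01, 0], [0, 0, -0.27], 0.05],
    [[0.178, -0.013, 0], [0, 0, -0.35], 0.05],
    [[0.222, -0.0165, 0], [0, 0, -0.427], 0.05],
  ],
)

```text
time: 1.2
tool_pos: [0.3605, -0.0687, 0.2969]
tool_rot: [3.141, 0.0, 1.574]
contact_force: [0.7, -0.3, 0.3]
opening: 0.0503
grip_force: 0.0
```

```bash
python3 - <<'E'
from cell import robot
s=robot.observe();print(s["tool_pos"],s["tool_rot"],s["qpos"],s["contact_force"])
E
```

```text
[ 0.36054648 -0.06867997  0.29686142] [3.14093360e+00 3.27605725e-04 1.57377320e+00] [-3.97884950e-01 -1.23567495e-02  1.76427795e+00 -4.52089208e-05
  1.38893681e+00 -4.00853771e-01] [ 0.71886576 -0.33271887  0.33465314]
```

Emit:
arm_command(
  moves=[
    [[0.038, 0.029, 0], [0, 0, 0], 0.05],
    [[0.076, 0.058, 0], [0, 0, 0], 0.05],
    [[0.114, 0.087, 0], [0, 0, 0], 0.05],
    [[0.152, 0.116, 0], [0, 0, 0], 0.05],
    [[0.19, 0.145, 0], [0, 0, 0], 0.05],
  ],
)

```text
time: 1.7
tool_pos: [0.5061, 0.1215, 0.2965]
tool_rot: [-3.142, 0.0, 1.571]
contact_force: [1.0, -1.0, 1.2]
opening: 0.0503
grip_force: 0.0
```

```bash
python3 - <<'E'
from cell import robot
import cv2,pickle
s=robot.observe();print(s["tool_pos"],s["tool_rot"],s["qvel"])
m=robot.camera_model("wrist");pickle.dump(m,open("w.pkl","wb"))
cv2.imwrite("pics/w1.png",cv2.resize(robot.read_camera("wrist")[:,:,::-1],(800,600)))
E
```

```text
[0.50612546 0.12151717 0.29654715] [-3.14158035e+00  2.63967828e-04  1.57126122e+00] [ 0.72119969  0.70131802 -0.95146593 -0.00362541  0.23782351  0.72143652]
```

View pics/w1.png

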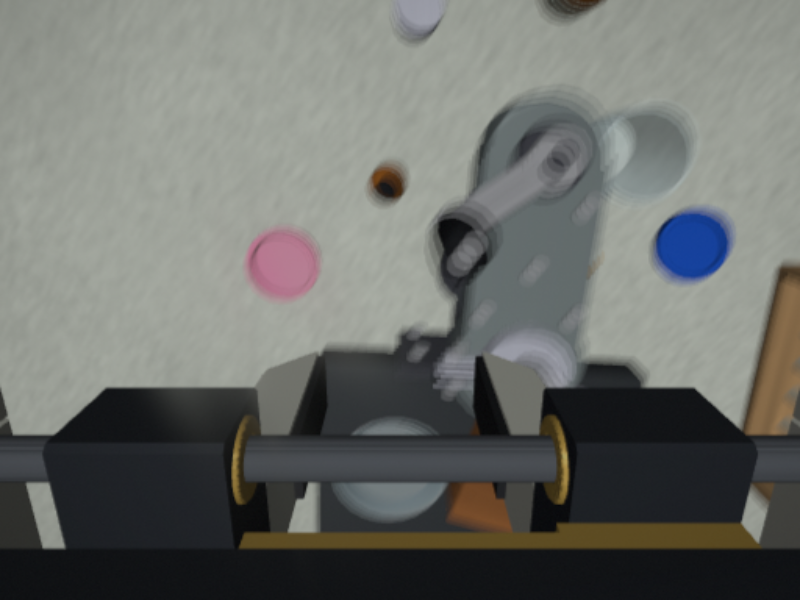

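The wrist view is motion-blurred, with the knob at about (462,250) and the hub at about (560,160). I'll retake it now that the arm is still.

```bash
python3 - <<'E'
from cell import robot
import cv2,pickle
robot.read_camera("wrist");robot.read_camera("wrist")
s=robot.observe();print(s["tool_pos"],s["qvel"].max(),s["contact_force"])
m=robot.camera_model("wrist");pickle.dump(m,open("w.pkl","wb"))
im=robot.read_camera("wrist")[40:190,250:450,::-1]
cv2.imwrite("pics/w2.png",cv2.resize(im,(800,600),interpolation=cv2.INTER_CUBIC))
E
```

```text
[0.50593606 0.1214963  0.29537744] 0.05004986991567384 [ 0.27324906 -0.4183844  -0.31008408]
```

View pics/w2.png

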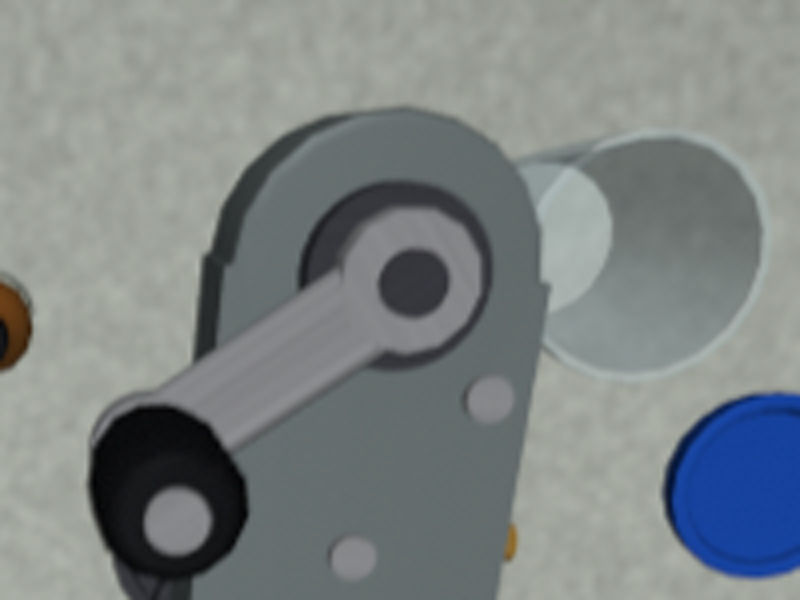

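The wrist crop shows the hub at (414,280) and the knob top pin at (178,520).

```bash
python3 - <<'E'
from cell import robot
import numpy as np,pickle
m=pickle.load(open("w.pkl","rb"));R,t=m["R"],m["t"];c=-R.T@t
def f(u,v,z):
    u=250+(u+.5)/4-.5;v=40+(v+.5)/4-.5
    d=R.T@[(u-m["cx"])/m["fx"],(v-m["cy"])/m["fy"],1];return (c+d*(z-c[2])/d[2])[:2]
h=f(414,280,.215);k=f(178,520,.257);d=k-h
print(c,h,k,np.hypot(*d),np.arctan2(d[1],d[0]))
E
```

```text
[0.50637619 0.20584807 0.45265506] [0.57409075 0.18448127] [0.52961499 0.15235086] 0.05486762677355006 -2.51597418734651
```

Emit:
arm_command(
  moves=[
    [[0.031, 0.0235, 0], [0, 0, 0], 0.05],
    [[0.031, 0.0235, 0.01], [0, 0, 0], 0.05],
    [[0.031, 0.0235, 0.035], [0, 0, 0], 0.05],
    [[0.031, 0.0235, 0.06], [0, 0, 0], 0.05],
    [[0.031, 0.0235, 0.074], [0, 0, 0], 0.05],
  ],
  squeeze=30,
)

```text
time: 2.4
tool_pos: [0.5271, 0.1488, 0.2208]
tool_rot: [-3.139, 0.001, 1.57]
contact_force: [-0.6, -0.4, 0.3]
opening: 0.0503
grip_force: 0.0
```

Emit:
arm_command(
  moves=[
    [[0, 0, 0], [0, 0, 0], 0.015],
    [[0, 0, 0], [0, 0, 0], 0.015],
    [[0, 0, 0], [0, 0, 0], 0.015],
    [[0, 0, 0], [0, 0, 0], 0.015],
    [[0, 0, 0], [0, 0, 0], 0.015],
  ],
)

```text
time: 2.9
tool_pos: [0.5292, 0.1502, 0.2238]
tool_rot: [3.14, 0.0, 1.571]
contact_force: [-1.7, -1.5, 5.5]
opening: 0.0242
grip_force: 30.0
```

```bash
cat > rows.py <<'E'
import numpy as np
def P(a): 
    f=-2.516-a; return .055*np.array([np.sin(f),np.cos(f)]) # tool dx=Y, dy=X
if __name__=="__main__":
    a=0;c=np.round(P(0),4)
    for step in [.2]*2+[.11]*20:
        r=[]
        for k in range(1,6): r.append([float(x) for x in np.round(P(a+step*k)-c,4)])
        c=c+r[-1];a+=5*step;print(round(a,2),r)
E
python3 rows.py
```

```text
1.0 [[0.0095, -0.0055], [0.0199, -0.009], [0.0308, -0.0104], [0.0417, -0.0096], [0.0523, -0.0066]]
2.0 [[0.0098, 0.005], [0.0184, 0.0119], [0.0254, 0.0203], [0.0306, 0.03], [0.0338, 0.0405]]
2.55 [[0.0009, 0.006], [0.0011, 0.012], [0.0006, 0.018], [-0.0005, 0.024], [-0.0023, 0.0297]]
3.1 [[-0.0024, 0.0056], [-0.0054, 0.0108], [-0.009, 0.0157], [-0.013, 0.0202], [-0.0176, 0.0242]]
3.65 [[-0.0049, 0.0035], [-0.0102, 0.0064], [-0.0158, 0.0087], [-0.0216, 0.0104], [-0.0276, 0.0114]]
4.2 [[-0.006, 0.0004], [-0.012, 0.0001], [-0.018, -0.0008], [-0.0238, -0.0024], [-0.0295, -0.0047]]
4.75 [[-0.0053, -0.0028], [-0.0103, -0.0062], [-0.0149, -0.0101], [-0.019, -0.0146], [-0.0227, -0.0194]]
5.3 [[-0.003, -0.0052], [-0.0055, -0.0107], [-0.0074, -0.0165], [-0.0086, -0.0224], [-0.0092, -0.0284]]
5.85 [[0.0001, -0.0061], [0.0009, -0.0121], [0.0023, -0.0179], [0.0044, -0.0236], [0.0071, -0.029]]
6.4 [[0.0032, -0.0051], [0.007, -0.0099], [0.0113, -0.0141], [0.016, -0.0179], [0.0211, -0.0211]]
6.95 [[0.0054, -0.0027], [0.0111, -0.0047], [0.017, -0.0061], [0.023, -0.0069], [0.0291, -0.007]]
7.5 [[0.006
[... 390 characters left out ...]
45], [-0.0085, 0.0086], [-0.0134, 0.0121], [-0.0187, 0.0151], [-0.0242, 0.0175]]
10.25 [[-0.0058, 0.0017], [-0.0117, 0.0028], [-0.0178, 0.0033], [-0.0238, 0.0031], [-0.0298, 0.0022]]
10.8 [[-0.0059, -0.0015], [-0.0115, -0.0037], [-0.0169, -0.0064], [-0.0219, -0.0098], [-0.0266, -0.0136]]
11.35 [[-0.0042, -0.0044], [-0.0079, -0.0092], [-0.011, -0.0144], [-0.0136, -0.0198], [-0.0155, -0.0256]]
11.9 [[-0.0013, -0.0059], [-0.0019, -0.0119], [-0.0019, -0.0179], [-0.0012, -0.0239], [0.0001, -0.0298]]
12.45 [[0.002, -0.0058], [0.0046, -0.0112], [0.0078, -0.0164], [0.0115, -0.0211], [0.0157, -0.0254]]
13.0 [[0.0047, -0.0039], [0.0098, -0.0072], [0.0152, -0.0099], [0.0208, -0.012], [0.0267, -0.0135]]
```

Emit:
arm_command(
  moves=[
    [[0.0095, -0.0055, -0.001], [0, 0, 0], 0.015],
    [[0.02, -0.009, -0.001], [0, 0, 0], 0.015],
    [[0.031, -0.0105, -0.001], [0, 0, 0], 0.015],
    [[0.0415, -0.0095, -0.001], [0, 0, 0], 0.015],
    [[0.0525, -0.0065, -0.001], [0, 0, 0], 0.015],
  ],
)

```text
time: 3.4
tool_pos: [0.5233, 0.2032, 0.2239]
tool_rot: [3.139, 0.002, 1.571]
contact_force: [7.8, -7.0, -2.3]
opening: 0.0242
grip_force: 30.0
```

```bash
cat > o.py <<'E'
from cell import robot
import numpy as np
s=robot.observe();d=s["tool_pos"][:2]-[.5741,.1845];f=np.arctan2(d[1],d[0]);u=d/np.hypot(*d)
F=s["contact_force"][:2]
print(s["time"],"a",-2.516-f,"r",np.hypot(*d),"Frad",F@u,"Ftan",F@[-u[1],u[0]],s["contact_force"],"qv",abs(s["qvel"]).max())
E
python3 o.py
```

```text
3.4 a -5.305233745498484 r 0.05411440558497412 Frad -9.702906216626523 Ftan 3.848775344620181 [ 7.77851022 -6.96090794 -2.31924643] qv 0.20511225155278534
```

Emit:
arm_command(
  moves=[
    [[0.0095, 0.0055, 0], [0, 0, 0], 0.015],
    [[0.018, 0.0125, 0], [0, 0, 0], 0.015],
    [[0.025, 0.021, 0], [0, 0, 0], 0.015],
    [[0.0305, 0.031, 0], [0, 0, 0], 0.015],
    [[0.0335, 0.0415, 0], [0, 0, 0], 0.015],
  ],
)

```text
time: 3.9
tool_pos: [0.5635, 0.236, 0.2238]
tool_rot: [-3.14, 0.003, 1.571]
contact_force: [-2.7, -10.6, 3.4]
opening: 0.024
grip_force: 30.0
```

```bash
sed -i 's/"a",-2.516-f/"a",(-2.516-f)%6.2832/' o.py; python3 o.py
```

```text
3.9 a 1.993858084937357 r 0.05256560114132228 Frad -9.833634858254522 Ftan 4.748469333467961 [ -2.67323086 -10.58783133   3.41163246] qv 0.3403600807708924
```

Emit:
arm_command(
  moves=[
    [[0, 0.006, 0], [0, 0, 0], 0.015],
    [[0, 0.012, 0], [0, 0, 0], 0.015],
    [[-0.0005, 0.018, 0], [0, 0, 0], 0.015],
    [[-0.0015, 0.024, 0], [0, 0, 0], 0.015],
    [[-0.0035, 0.0295, 0], [0, 0, 0], 0.015],
  ],
)

```text
time: 4.4
tool_pos: [0.592, 0.2339, 0.2239]
tool_rot: [-3.139, 0.0, 1.572]
contact_force: [-5.1, -1.9, 2.2]
opening: 0.024
grip_force: 30.0
```

```bash
python3 o.py
```

```text
4.4 a 2.5441703715740314 r 0.05255613744470741 Frad -3.4961284311780756 Ftan 4.154959734838996 [-5.09770516 -1.87083044  2.20444657] qv 0.1468613922463531
```

Emit:
arm_command(
  moves=[
    [[-0.0025, 0.0055, 0], [0, 0, 0], 0.015],
    [[-0.0055, 0.011, 0], [0, 0, 0], 0.015],
    [[-0.009, 0.0155, 0], [0, 0, 0], 0.015],
    [[-0.013, 0.02, 0], [0, 0, 0], 0.015],
    [[-0.0175, 0.024, 0], [0, 0, 0], 0.015],
  ],
)

```text
time: 4.9
tool_pos: [0.6175, 0.2159, 0.2239]
tool_rot: [-3.142, -0.001, 1.571]
contact_force: [-5.1, 2.1, 4.6]
opening: 0.024
grip_force: 30.0
```

```bash
python3 o.py
```

```text
4.9 a 3.140808799036657 r 0.05353196833646236 Frad -2.9547376744939573 Ftan 4.693236978052378 [-5.14506831  2.07007733  4.63391335] qv 0.08383503077521666
```

Emit:
arm_command(
  moves=[
    [[-0.005, 0.0035, 0], [0, 0, 0], 0.015],
    [[-0.01, 0.0065, 0], [0, 0, 0], 0.015],
    [[-0.016, 0.0085, 0], [0, 0, 0], 0.015],
    [[-0.0215, 0.0105, 0], [0, 0, 0], 0.015],
    [[-0.0275, 0.0115, 0], [0, 0, 0], 0.015],
  ],
)

```text
time: 5.4
tool_pos: [0.629, 0.1878, 0.2238]
tool_rot: [3.141, -0.001, 1.571]
contact_force: [-4.4, 4.1, 5.2]
opening: 0.0238
grip_force: 30.0
```

```bash
python3 o.py
```

```text
5.4 a 3.706313111366131 r 0.055005142961798585 Frad -4.103760151569957 Ftan 4.333019291706703 [-4.35981683  4.07527923  5.2350601 ] qv 0.09365628582570881
```

Emit:
arm_command(
  moves=[
    [[-0.006, 0.0005, 0], [0, 0, 0], 0.015],
    [[-0.012, 0, 0], [0, 0, 0], 0.015],
    [[-0.018, -0.001, 0], [0, 0, 0], 0.015],
    [[-0.024, -0.0025, 0], [0, 0, 0], 0.015],
    [[-0.0295, -0.005, 0], [0, 0, 0], 0.015],
  ],
)

```text
time: 5.9
tool_pos: [0.6243, 0.1587, 0.2239]
tool_rot: [3.14, -0.001, 1.571]
contact_force: [-1.7, 5.8, 4.0]
opening: 0.0238
grip_force: 30.0
```

```bash
python3 o.py
```

```text
5.9 a 4.2419381794013145 r 0.05642323336222278 Frad -4.195908623617979 Ftan 4.353662192572033 [-1.74180994  5.79017459  4.01484306] qv 0.13474975952564297
```

Emit:
arm_command(
  moves=[
    [[-0.0055, -0.003, 0], [0, 0, 0], 0.015],
    [[-0.0105, -0.006, 0], [0, 0, 0], 0.015],
    [[-0.015, -0.01, 0], [0, 0, 0], 0.015],
    [[-0.019, -0.0145, 0], [0, 0, 0], 0.015],
    [[-0.0225, -0.0195, 0], [0, 0, 0], 0.015],
  ],
)

```text
time: 6.4
tool_pos: [0.6054, 0.1362, 0.2239]
tool_rot: [3.139, -0.001, 1.571]
contact_force: [0.8, 4.5, 3.2]
opening: 0.0238
grip_force: 30.0
```

```bash
sed -i 's/.1845/.1828/' o.py; python3 o.py
```

```text
6.4 a 4.746623392161144 r 0.05608027484514933 Frad -3.295773908763952 Ftan 3.1963363022822384 [0.81612352 4.51803429 3.15391174] qv 0.18603192128907567
```

Emit:
arm_command(
  moves=[
    [[-0.003, -0.005, 0], [0, 0, 0], 0.015],
    [[-0.0055, -0.0105, 0], [0, 0, 0], 0.015],
    [[-0.0075, -0.0165, 0], [0, 0, 0], 0.015],
    [[-0.0085, -0.0225, 0], [0, 0, 0], 0.015],
    [[-0.009, -0.0285, 0], [0, 0, 0], 0.015],
  ],
)

```text
time: 6.9
tool_pos: [0.5772, 0.1267, 0.2239]
tool_rot: [3.138, -0.0, 1.57]
contact_force: [3.5, 2.6, 1.8]
opening: 0.0242
grip_force: 30.0
```

```bash
python3 o.py
```

```text
6.9 a 5.28251310225413 r 0.05617294237663799 Frad -2.447647716104299 Ftan 3.661734751685126 [3.52036635 2.64694191 1.75644649] qv 0.18602212646176913
```

Emit:
arm_command(
  moves=[
    [[0, -0.006, 0], [0, 0, 0], 0.015],
    [[0.001, -0.012, 0], [0, 0, 0], 0.015],
    [[0.0025, -0.018, 0], [0, 0, 0], 0.015],
    [[0.0045, -0.0235, 0], [0, 0, 0], 0.015],
    [[0.007, -0.029, 0], [0, 0, 0], 0.015],
  ],
)

```text
time: 7.4
tool_pos: [0.5468, 0.134, 0.2239]
tool_rot: [3.14, 0.0, 1.571]
contact_force: [6.3, 1.4, 2.1]
opening: 0.0239
grip_force: 30.0
```

```bash
python3 o.py
```

```text
7.4 a 5.846969637537499 r 0.05593928226279288 Frad -4.2891858277252926 Ftan 4.770605451200202 [6.25594712 1.420886   2.09099879] qv 0.13778404951618245
```

Emit:
arm_command(
  moves=[
    [[0.003, -0.005, 0], [0, 0, 0], 0.015],
    [[0.007, -0.01, 0], [0, 0, 0], 0.015],
    [[0.0115, -0.014, 0], [0, 0, 0], 0.015],
    [[0.016, -0.018, 0], [0, 0, 0], 0.015],
    [[0.021, -0.021, 0], [0, 0, 0], 0.015],
  ],
)

```text
time: 7.9
tool_pos: [0.5261, 0.1548, 0.2239]
tool_rot: [3.14, 0.001, 1.571]
contact_force: [6.8, -1.2, 1.8]
opening: 0.0241
grip_force: 30.0
```

```bash
python3 o.py
```

```text
7.9 a 0.09728919896364463 r 0.055521900627546736 Frad -5.263938083785971 Ftan 4.405980545093524 [ 6.76718856 -1.15189745  1.81852836] qv 0.09853272172286145
```

Emit:
arm_command(
  moves=[
    [[0.0055, -0.0025, 0], [0, 0, 0], 0.015],
    [[0.011, -0.0045, 0], [0, 0, 0], 0.015],
    [[0.017, -0.006, 0], [0, 0, 0], 0.015],
    [[0.023, -0.0065, 0], [0, 0, 0], 0.015],
    [[0.029, -0.0065, 0], [0, 0, 0], 0.015],
  ],
)

```text
time: 8.4
tool_pos: [0.5192, 0.1831, 0.2239]
tool_rot: [3.141, 0.002, 1.571]
contact_force: [4.3, -2.8, 3.8]
opening: 0.0242
grip_force: 30.0
```

```bash
python3 o.py
```

```text
8.4 a 0.6319521983699401 r 0.054926775616428516 Frad -4.29382084493583 Ftan 2.733069974311949 [ 4.27639361 -2.76025844  3.82270029] qv 0.10872919755796105
```

Emit:
arm_command(
  moves=[
    [[0.006, 0.0005, 0], [0, 0, 0], 0.015],
    [[0.012, 0.002, 0], [0, 0, 0], 0.015],
    [[0.0175, 0.004, 0], [0, 0, 0], 0.015],
    [[0.023, 0.0065, 0], [0, 0, 0], 0.015],
    [[0.0285, 0.0095, 0], [0, 0, 0], 0.015],
  ],
)

```text
time: 8.9
tool_pos: [0.5283, 0.2123, 0.2238]
tool_rot: [-3.14, 0.002, 1.571]
contact_force: [1.2, -5.9, 5.5]
opening: 0.0238
grip_force: 30.0
```

```bash
python3 o.py
```

```text
8.9 a 1.1972652188726371 r 0.0544561067482246 Frad -4.142329583768148 Ftan 4.293106948355981 [ 1.16103355 -5.85163761  5.50060358] qv 0.14425055741957563
```

Emit:
arm_command(
  moves=[
    [[0.0045, 0.004, 0], [0, 0, 0], 0.015],
    [[0.009, 0.008, 0], [0, 0, 0], 0.015],
    [[0.013, 0.0125, 0], [0, 0, 0], 0.015],
    [[0.0165, 0.0175, 0], [0, 0, 0], 0.015],
    [[0.019, 0.023, 0], [0, 0, 0], 0.015],
  ],
)

```text
time: 9.4
tool_pos: [0.5507, 0.2316, 0.2238]
tool_rot: [-3.139, 0.001, 1.571]
contact_force: [-1.4, -4.3, 7.0]
opening: 0.0242
grip_force: 30.0
```

```bash
python3 o.py
```

```text
9.4 a 1.7486032915876235 r 0.05410067069061808 Frad -3.272980670802246 Ftan 3.120400481850269 [-1.39558649 -4.30135327  6.97294756] qv 0.18659217254921545
```

Emit:
arm_command(
  moves=[
    [[0.002, 0.0055, 0], [0, 0, 0], 0.015],
    [[0.0035, 0.0115, 0], [0, 0, 0], 0.015],
    [[0.0045, 0.0175, 0], [0, 0, 0], 0.015],
    [[0.005, 0.0235, 0], [0, 0, 0], 0.015],
    [[0.0045, 0.0295, 0], [0, 0, 0], 0.015],
  ],
)

```text
time: 9.9
tool_pos: [0.5798, 0.2366, 0.2238]
tool_rot: [-3.138, 0.0, 1.571]
contact_force: [-3.9, -0.7, 7.6]
opening: 0.0237
grip_force: 30.0
```

```bash
python3 o.py
```

```text
9.9 a 2.3019972837568714 r 0.05406822110728318 Frad -1.1411358508414375 Ftan 3.8449327016413526 [-3.94378995 -0.72953366  7.63279267] qv 0.1753958324874736
```

Emit:
arm_command(
  moves=[
    [[-0.001, 0.006, 0], [0, 0, 0], 0.015],
    [[-0.003, 0.012, 0], [0, 0, 0], 0.015],
    [[-0.005, 0.0175, 0], [0, 0, 0], 0.015],
    [[-0.008, 0.0225, 0], [0, 0, 0], 0.015],
    [[-0.0115, 0.0275, 0], [0, 0, 0], 0.015],
  ],
)

```text
time: 10.4
tool_pos: [0.6073, 0.2258, 0.2238]
tool_rot: [-3.138, -0.001, 1.572]
contact_force: [-4.2, 1.0, 5.7]
opening: 0.024
grip_force: 30.0
```

```bash
python3 o.py
```

```text
10.4 a 2.853916933487748 r 0.05430780754272083 Frad -1.7567284151701748 Ftan 3.91296595510843 [-4.17079446  1.00093499  5.69216281] qv 0.11906176485896616
```

Emit:
arm_command(
  moves=[
    [[-0.004, 0.0045, 0], [0, 0, 0], 0.015],
    [[-0.0085, 0.0085, 0], [0, 0, 0], 0.015],
    [[-0.0135, 0.012, 0], [0, 0, 0], 0.015],
    [[-0.0185, 0.015, 0], [0, 0, 0], 0.015],
    [[-0.024, 0.0175, 0], [0, 0, 0], 0.015],
  ],
)

```text
time: 10.9
tool_pos: [0.625, 0.2031, 0.2238]
tool_rot: [-3.139, -0.004, 1.573]
contact_force: [-2.7, 6.0, 6.1]
opening: 0.0241
grip_force: 30.0
```

```bash
python3 o.py
```

```text
10.9 a 3.3874644801525537 r 0.0547526046953255 Frad -0.24412340185842216 Ftan 6.59438158346937 [-2.67110407  6.03412527  6.08275104] qv 0.08910516965691055
```

Emit:
arm_command(
  moves=[
    [[-0.002, 0.0007, 0], [0, 0, 0], 0.015],
    [[-0.0042, 0.0013, 0], [0, 0, 0], 0.015],
    [[-0.0063, 0.0018, 0], [0, 0, 0], 0.015],
    [[-0.0085, 0.0023, 0], [0, 0, 0], 0.015],
    [[-0.0107, 0.0027, 0], [0, 0, 0], 0.015],
  ],
)

```text
time: 11.4
tool_pos: [0.628, 0.1931, 0.2239]
tool_rot: [-3.14, -0.005, 1.573]
contact_force: [-0.2, 7.6, 4.7]
opening: 0.0241
grip_force: 30.0
```

```bash
python3 o.py
```

```text
11.4 a 3.577626577435815 r 0.054910269162570295 Frad 1.2134915252022673 Ftan 7.508049348316163 [-0.22306518  7.60221077  4.74930048] qv 0.03627043549485811
```

Emit:
arm_command(
  moves=[
    [[0, 0, 0], [0, 0, 0], 0.05],
    [[0, 0, 0], [0, 0, 0], 0.05],
    [[0, 0, 0], [0, 0, 0], 0.05],
    [[0, 0, -0.02], [0, 0, 0], 0.05],
    [[0, 0, -0.06], [0, 0, 0], 0.05],
  ],
)

```text
time: 11.9
tool_pos: [0.6274, 0.1894, 0.2802]
tool_rot: [-3.132, 0.002, 1.571]
contact_force: [0.4, 0.2, 0.0]
opening: 0.0497
grip_force: 0.0
```

```bash
python3 - <<'E'
from cell import robot
import cv2
robot.read_camera("top")
print(robot.observe()["tool_pos"],robot.observe()["contact_force"])
a=robot.read_camera("top")[:,:,::-1][140:230,230:350]
cv2.imwrite("pics/c3.png",cv2.resize(a,(800,600),interpolation=cv2.INTER_CUBIC))
E
```

```text
[0.63005693 0.18989981 0.2904273 ] [-0.02273327  0.24365074  5.41171687]
```

Emit:
arm_command(
  moves=[
    [[-0.03, 0.003, 0], [0, 0, 0], 0.0],
    [[-0.065, 0.006, 0], [0, 0, 0], 0.0],
    [[-0.1, 0.01, 0], [0, 0, 0], 0.0],
    [[-0.11, 0.011, 0], [0, 0, 0], 0.0],
    [[-0.11, 0.011, 0], [0, 0, 0], 0.0],
  ],
)

```text
time: 12.5
tool_pos: [0.64, 0.0783, 0.2831]
tool_rot: [-3.14, 0.0, 1.568]
contact_force: [0.2, 0.5, -0.8]
opening: 0.015
grip_force: 0.0
```

```bash
python3 - <<'E'
from cell import robot
import cv2,pickle
robot.read_camera("wrist")
print(robot.observe()["tool_pos"],robot.observe()["contact_force"],robot.observe()["opening"])
m=robot.camera_model("wrist");pickle.dump(m,open("w.pkl","wb"))
cv2.imwrite("pics/w3.png",cv2.resize(robot.read_camera("wrist")[:,:,::-1],(800,600)))
E
```

```text
[0.63990727 0.07974703 0.28324512] [-0.80147473  0.6605477   0.50145686] 0.010403711775862122
```

View pics/w3.png

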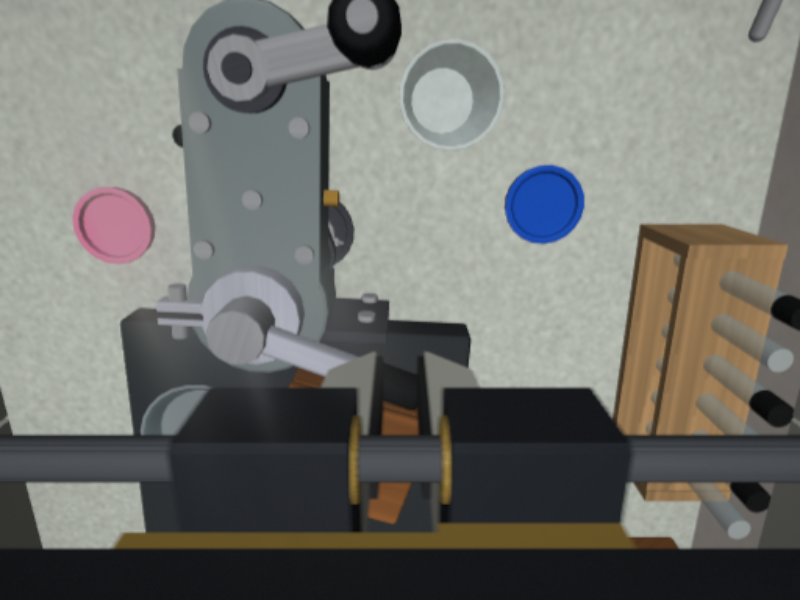

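The wrist view shows the lever boss at (238,338), the black end piece around (398,385), the knob still at its wound position (362,16), and the closing fingers just above the end piece.

```bash
python3 - <<'E'
import numpy as np,pickle
m=pickle.load(open("w.pkl","rb"));R,t=m["R"],m["t"];c=-R.T@t
def f(u,v,z):
    d=R.T@[((u+.5)*.64-.5-m["cx"])/m["fx"],((v+.5)*.64-.5-m["cy"])/m["fy"],1];return (c+d*(z-c[2])/d[2])[:2]
print("boss",f(238,338,.234),"arm mid",f(330,360,.228),f(285,343,.228),"knob",f(362,16,.257),"hub",f(236,67,.215))
E
```

```text
boss [0.57066913 0.07517859] arm mid [0.60896133 0.06187397] [0.58930443 0.07018502] knob [0.62845174 0.19569568] hub [0.57478998 0.18464298]
```

Emit:
arm_command(
  moves=[
    [[0.008, 0, 0], [0, 0, 0], 0.0],
    [[0.008, 0, 0], [0, 0, 0], 0.0],
    [[0.008, 0, 0.025], [0, 0, 0], 0.0],
    [[0.008, 0, 0.05], [0, 0, 0], 0.0],
    [[0.008, 0, 0.07], [0, 0, 0], 0.0],
  ],
)

```text
time: 13.1
tool_pos: [0.6396, 0.0891, 0.2124]
tool_rot: [-3.141, -0.0, 1.572]
contact_force: [0.0, 0.2, -0.8]
opening: 0.0005
grip_force: 0.0
```

```bash
python3 - <<'E'
from cell import robot
robot.read_camera("top");robot.read_camera("top")
s=robot.observe();print(s["tool_pos"],s["contact_force"],s["opening"])
import numpy as np
p=np.array([.569,.0745]);c=np.array([.640,.088])
for a in np.arange(.1,-1.26,-.1):
    q=p+.073*np.array([np.cos(a),np.sin(a)]);print(round(a,2),np.round((q-c)[::-1],4))
E
```

```text
[0.6383457  0.08891889 0.21048162] [ 0.20214192 -0.20089071  0.12423934] 0.00045070627980511597
0.1 [-0.0062  0.0016]
0.0 [-0.0135  0.002 ]
-0.1 [-0.0208  0.0016]
-0.2 [-0.028   0.0005]
-0.3 [-0.0351 -0.0013]
-0.4 [-0.0419 -0.0038]
-0.5 [-0.0485 -0.0069]
-0.6 [-0.0547 -0.0108]
-0.7 [-0.0605 -0.0152]
-0.8 [-0.0659 -0.0201]
-0.9 [-0.0707 -0.0256]
-1.0 [-0.0749 -0.0316]
-1.1 [-0.0786 -0.0379]
-1.2 [-0.0815 -0.0445]
```

Push through to centre angle −0.4, then −0.9.

Emit:
arm_command(
  moves=[
    [[-0.0065, 0.0015, 0], [0, 0, 0], 0.0],
    [[-0.0135, 0.002, 0], [0, 0, 0], 0.0],
    [[-0.021, 0.0015, 0], [0, 0, 0], 0.0],
    [[-0.028, 0.0005, 0], [0, 0, 0], 0.0],
    [[-0.035, -0.0015, 0], [0, 0, 0], 0.0],
  ],
)

```text
time: 13.7
tool_pos: [0.6387, 0.0528, 0.2144]
tool_rot: [3.14, -0.001, 1.571]
contact_force: [0.0, 4.2, 1.9]
opening: 0.0006
grip_force: 1.8
```

Emit:
arm_command(
  moves=[
    [[-0.007, -0.0025, 0], [0, 0, 0], 0.0],
    [[-0.0135, -0.0055, 0], [0, 0, 0], 0.0],
    [[-0.0195, -0.0095, 0], [0, 0, 0], 0.0],
    [[-0.0255, -0.0135, 0], [0, 0, 0], 0.0],
    [[-0.031, -0.0185, 0], [0, 0, 0], 0.0],
  ],
)

```text
time: 14.2
tool_pos: [0.6199, 0.0211, 0.2137]
tool_rot: [3.141, 0.0, 1.571]
contact_force: [2.4, 3.5, 0.2]
opening: 0.0008
grip_force: 1.6
```

Emit:
arm_command(
  moves=[
    [[-0.0025, -0.003, 0], [0, 0, 0], 0.0],
    [[-0.005, -0.0055, 0], [0, 0, 0], 0.0],
    [[-0.007, -0.0085, 0], [0, 0, 0], 0.0],
    [[-0.009, -0.0115, 0], [0, 0, 0], 0.0],
    [[-0.011, -0.0145, 0], [0, 0, 0], 0.0],
  ],
)

```text
time: 14.7
tool_pos: [0.6054, 0.0107, 0.2137]
tool_rot: [3.141, 0.0, 1.571]
contact_force: [2.1, 2.7, 0.1]
opening: 0.0007
grip_force: 1.4
```

Emit:
arm_command(
  moves=[
    [[-0.0005, -0.001, 0], [0, 0, 0], 0.0],
    [[-0.001, -0.002, 0], [0, 0, 0], 0.0],
    [[-0.0015, -0.003, 0], [0, 0, 0], 0.0],
    [[-0.0015, -0.004, 0], [0, 0, 0], 0.0],
    [[-0.0015, -0.005, 0], [0, 0, 0], 0.0],
  ],
)

```text
time: 15.2
tool_pos: [0.6006, 0.0091, 0.2137]
tool_rot: [3.141, 0.001, 1.571]
contact_force: [2.6, -0.2, 1.4]
opening: 0.0008
grip_force: 1.5
```

Emit:
arm_command(
  moves=[
    [[0, -0.0005, 0], [0, 0, 0], 0.0],
    [[0, -0.001, 0], [0, 0, 0], 0.0],
    [[0, -0.0015, 0], [0, 0, 0], 0.0],
    [[0, -0.002, 0], [0, 0, 0], 0.0],
    [[0, -0.0025, 0], [0, 0, 0], 0.0],
  ],
)

```text
time: 15.7
tool_pos: [0.5984, 0.0088, 0.2138]
tool_rot: [3.141, 0.001, 1.571]
contact_force: [4.9, -2.3, -0.6]
opening: 0.0006
grip_force: 2.5
```

Emit:
arm_command(
  moves=[
    [[0, -0.0005, 0], [0, 0, 0], 0.0],
    [[0, -0.001, 0], [0, 0, 0], 0.0],
    [[0, -0.0015, 0], [0, 0, 0], 0.0],
    [[0, -0.0015, 0], [0, 0, 0], 0.0],
    [[0, -0.0015, 0], [0, 0, 0], 0.0],
  ],
)

```text
time: 16.2
tool_pos: [0.5982, 0.0088, 0.214]
tool_rot: [3.137, 0.001, 1.571]
contact_force: [9.3, -3.1, -1.7]
opening: 0.0002
grip_force: 4.4
```

Emit:
arm_command(
  moves=[
    [[0, -0.0005, 0], [0, 0, 0], 0.0],
    [[0, -0.001, 0], [0, 0, 0], 0.0],
    [[0, -0.0015, 0], [0, 0, 0], 0.0],
    [[0, -0.0015, 0], [0, 0, 0], 0.0],
    [[0, -0.0015, 0], [0, 0, 0], 0.0],
  ],
)

```text
time: 16.7
tool_pos: [0.5981, 0.0088, 0.2141]
tool_rot: [3.134, 0.001, 1.571]
contact_force: [15.0, -2.3, -3.6]
opening: 0.0007
grip_force: 6.9
```

Emit:
arm_command(
  moves=[
    [[0, 0.006, 0], [0, 0, 0], 0.0],
    [[0, 0.014, 0], [0, 0, 0], 0.0],
    [[0, 0.014, -0.02], [0, 0, 0], 0.0],
    [[0, 0.014, -0.06], [0, 0, 0], 0.0],
    [[0, 0.014, -0.1], [0, 0, 0], 0.0],
  ],
)

```text
time: 17.2
tool_pos: [0.6083, 0.0097, 0.3138]
tool_rot: [-3.137, -0.001, 1.571]
contact_force: [1.4, 0.3, 0.2]
opening: 0.0006
grip_force: 0.0
```

Emit:
arm_command(
  moves=[
    [[0, -0.03, -0.01], [0, 0, 0], 0.0],
    [[0, -0.07, -0.01], [0, 0, 0], 0.0],
    [[0, -0.11, -0.01], [0, 0, 0], 0.0],
    [[0, -0.15, -0.01], [0, 0, 0], 0.0],
    [[0, -0.16, -0.01], [0, 0, 0], 0.0],
  ],
)

```text
time: 17.7
tool_pos: [0.4455, 0.0099, 0.3241]
tool_rot: [-3.14, -0.0, 1.571]
contact_force: [-0.2, -0.2, -0.1]
opening: 0.0005
grip_force: 0.0
```

```bash
python3 - <<'E'
from cell import robot
import cv2
robot.read_camera("scene");robot.read_camera("scene")
s=robot.observe();print(s["time"],s["tool_pos"],s["contact_force"])
a=robot.read_camera("top")[:,:,::-1][140:230,230:350]
b=robot.read_camera("scene")[:,:,::-1][120:225,185:305]
cv2.imwrite("pics/f.png",cv2.hconcat([cv2.resize(a,(400,300),interpolation=cv2.INTER_CUBIC),cv2.resize(b,(343,300),interpolation=cv2.INTER_CUBIC)]))
E
```

```text
17.8 [0.44818415 0.00955746 0.32438989] [0.34075047 0.24664949 0.059563  ]
```

View pics/f.png

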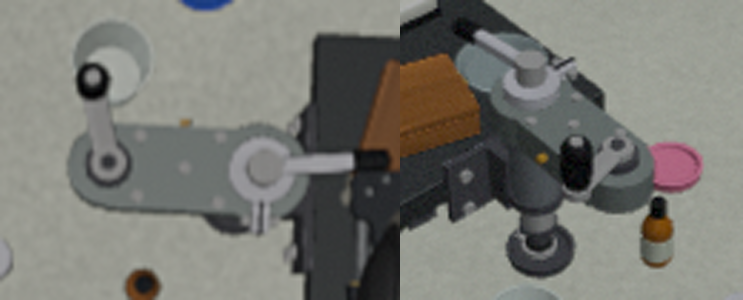

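The final view shows the lever pointing along the platform's −y (end piece at about (370,160)), the foot standing in its cup (538,245), and the crank holding.

```bash
python3 -c "
from cell import robot
print(robot.hand_in())"
```

```text
the job is handed in; nothing more can be done
None
```

I wound the crank until it ran about 3.5 N heavier than free, an estimated 75 N on the foot. I then swung the clamp lever to its stop, backed the arm clear and handed the job in at about 18 s; no verdict was returned.

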